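Load a board under the leaf spring of a drilling jig

TASK

Load the pine board into the drilling jig: with a fingertip, press it down hard behind its red batten so that the yellow sprung bed sinks, and while pressing slide it along the channel beneath the metal lips and the leaf spring until it is fully home against the blue end stop and the bed has sprung up behind it. Only press and push, do not pick the board up, and leave the other things on the table where they are. Finish with the hand clear.

Things in the scene. Friction and masses are not known exactly. Their poses are not given: they have to be found in the camera images.
- jig: Drilling jig fixed to the table: plywood base 365 x 134 mm, a 94 mm wide channel between two wooden fences (49 mm high at the infeed). Origin: at table height under the channel's centre line, where the yellow sprung bed ends and the white fixed floor (top 30 mm above the table) begins. +x runs along the channel the way the board must travel, y across, z up.
- bed_end (a point): Centre of the front edge of the yellow sprung bed, on its top when up. The bed reaches from here back to jig x = -182 mm; its top is 42 mm above the table when up, 31 mm when fully down. Ahead of it a small ramp leads onto the fixed floor.
- lip_entry (a point): Centre line of the jig, where the two rigid aluminium side lips begin (jig x = 0), at the height of their undersides, 53 mm above the table. They run on to jig x = 145 mm, tops 59 mm above the table, 70 mm apart, so closed fingers pass between them.
- stop_face (a point): Middle of the blue end stop's face (jig x = 145 mm) where the board's nose ends up; the stop reaches 58 mm above the table.
- board: Loose pine board on the bed, 140 (x, along the channel) x 90 x 18 mm, about 0.15 kg; origin: centre of its underside, x towards the end stop. A red batten is glued across it, 20 (x) x 46 x 22 mm high, from x = -25 to -5 mm. The board's top is 60 mm above the table on the raised bed, 7 mm too high for the lips, 49 mm with the bed down, 48 mm on the fixed floor.
- press_spot (a point): Point on the board's top face, on the centre line of the bare 45 mm long strip between tail edge and batten: 20 mm behind the batten's rear face, 25 mm ahead of the tail edge. A fingertip presses down hereabouts and pushes forward, against the batten if it slips.
- board_home (a point): Where the board's origin is when its nose is on the end stop (fixed floor, jig x = 75 mm); axes of the jig. The board's tail is then 6 mm clear of the bed; the bed snaps up some 5 mm before home, so push on to the stop.
- bed (a joint): How far the yellow bed is pressed down (m): 0 up, 0.011 fully down; from 0.007 on the board clears the lips. Sprung: about 5 N starts it, 11 N holds it fully down, less the weight of board and bed (about 2.5 N). It springs up behind the board once the tail has cleared it and locks it in.
- leaf (a joint): Angle (rad) by which the steel leaf spring is lifted: 0 at rest, about 0.2 with the board under it. It presses down with about 3 to 6 N at its tip; with the drag, pushing the board along under it can take up to about 20 N.
- leaf_tip (a point): Underside of the free end of the leaf spring, a 36 mm wide steel blade sloping down from the blue bridge (jig x 77 to 89 mm, top 88.5 mm, underside 78.5 mm above the table) towards the end stop; 39 mm above the table at rest, so the board's nose has to lift it by about 9 mm.
- glue: Bystander: a white glue bottle with an orange cap, 52 mm wide, 110 mm tall; origin at the centre of its underside. Leave alone.
- screw_jar: Bystander: a clear jar with a grey lid, 56 mm wide, 70 mm tall; origin at the centre of its underside. Leave alone.
- offcut: Bystander: a dark wood offcut, 60 x 40 x 35 mm; origin at the centre of its underside. Leave alone.
- sanding_block: Bystander: a cork sanding block, 65 x 45 x 30 mm; origin at the centre of its underside. Leave alone.
- dowel_cup: Bystander: a blue cup, 60 mm wide, 60 mm tall; origin at the centre of its underside. Leave alone.
- screwdriver: Bystander: a screwdriver with a green handle, lying flat; origin at the centre of its underside. Leave alone.
- hammer: Bystander: a hammer, lying flat; origin at the centre of its underside. Leave alone.
There are look-alikes about, which are no part of the job. What is shaped like the board but pink or purple is not meant.

How it is judged:
By the outcome, as a careful person would: the job done as asked, in the order asked, and still so for the second after the job is handed in, with the robot touching nothing.
It also fails if it takes over 45 s, if anything falls off the work surface, if the arm or the gripper's body presses on something with over 40 N, if the wrist force passes 120 N, or if a joint passes its speed limit or range.

ROBOT

A 6-joint arm with a two-finger parallel gripper is mounted at the origin on the work surface. World frame = base frame: x ahead of the robot, y to its left, z up, the work surface at z = 0. Lengths are in mm, angles in rad, forces in N, time in s.
With the tool pointing down it reaches from about 400 to 825 mm from the base axis. Payload 7 kg.
Tool frame: the origin (TCP) lies at the very end of the fingers, on their centre line; the grasp point (between the pads) lies 19 mm behind it; z points along the fingers, y is the direction in which the jaws open and shut (so a half turn about z gives the same grasp; the last joint's range is limited). The gripper opens to 88 mm and grips with 3 to 60 N. Pads are 19 mm wide; open, the fingers measure 130 mm over their backs; the gripper's body (78 mm by 193 mm) begins 47 mm behind the grasp point.
Start: joints at [-1.039, 0.359, 0.012, 0, -1.224, -0.288], TCP at [162.914, -655.022, 226.561] pointing down, gripper open.
Joint ranges: [-3.07, 3.07], [-1.43, 2.12], [-1.02, 1.25], [-3.03, 1.67], [-3.05, -0], [-3.03, 3.03]. Speed limits (rad/s): [2.39, 2.39, 3.01, 3.14, 3.14, 3.14].

INTERFACE

Orientations are given as a unit quaternion [x, y, z, w].
In Python, from plant import bot gives the robot as it stands. Calls block until the motion is done:
- bot.move_ptp(position, orientation): joint-space move of the TCP to a pose.
- bot.line_to(position, velocity=150, ori=None): straight line of the TCP; ori=None keeps the orientation; velocity is the mean speed in mm/s.
- bot.move_joints(angles): joint-space move.
- bot.move_gripper(opening, force=None): finger opening in mm; force is the grip in N (None keeps the last); returns when the fingers have stopped.
- bot.pause(seconds).
- bot.solve_ik(position, orientation): joint angles nearest the present ones, or None.
- bot.read_state(): the state.
- bot.camera(name): name is "scene" or "top" or "wrist"; returns the picture (420x560x3 uint8, red, green, blue); there is no depth.
- bot.get_calibration(name): a dict with "fx", "fy", "cx", "cy" (pixels), "distortion" ([k1, k2, p1, p2, k3] as OpenCV has them; the pictures are not rectified), "view" (4x4, takes a point from world to camera coordinates); the wrist camera has in their place "T_tool_cam" (4x4, takes a point from camera to tool coordinates, whose origin is the TCP and whose axes are the flange's). Camera axes: x right, y up, looking along -z (the intrinsics and any distortion apply to the point x, -y, -z); pixel columns grow to the right and rows downward; lengths in mm; the calibration is good to about 2 mm. A picture is of the moment at which its call begins: read the wrist's pose just before it. get_calibration takes no time and is no camera call.
A pose or a line that the arm cannot do raises bot.Unreachable and nothing moves.
- bot.close_job(): hands the job in, once; it reports no verdict.
The state is a dict: "t": time; "joint_pos": joint angles; "qvel": joint speeds; "tau": joint torques, N m; "tcp_pos": TCP position; "eef_rot": TCP orientation; "contact_force": force on the tool from outside, world axes, zero at the start; "moment": the same for the moment, N m; "width": finger opening in mm.
Only numpy, scipy, OpenCV 4.12 (cv2) and the standard library are available. Lean on these libraries where they do the work, as an engineer would, in place of code of your own. Each camera call takes 0.05 s, during which the arm holds its last target.

## Working session

There is one attempt and no reset: what is moved stays moved. The work goes in short steps, each a Python script; the robot and the scene stay as the last script left them, time stands still between calls to the robot, and variables do not carry over. Pictures are saved under pics/ and viewed, and the job is handed in when it is done.

```bash
ls; mkdir -p pics
python3 - <<'E'
from plant import bot
import cv2
for n in ("scene","top","wrist"):
    cv2.imwrite(f"pics/{n}0.png",bot.camera(n)[:,:,::-1])
    c=bot.get_calibration(n); print(n,c)
s=bot.read_state(); print(s)
E
```

```text
pics
scene {'fx': 406.7486443444811, 'fy': 406.7486443444811, 'cx': 278.61117483290803, 'cy': 201.6214841971265, 'distortion': array([-0.07188598,  0.        ,  0.        ,  0.        ,  0.        ]), 'view': array([[-2.65034613e-01,  9.63960799e-01,  2.31566717e-02,
         8.71564478e+01],
       [-5.61023942e-01, -1.73692876e-01,  8.09371930e-01,
         2.45392216e+02],
       [ 7.84224961e-01,  2.01520129e-01,  5.86839712e-01,
        -1.48041780e+03],
       [ 0.00000000e+00,  0.00000000e+00,  0.00000000e+00,
         1.00000000e+00]])}
top {'fx': 379.9017132755062, 'fy': 379.9017132755062, 'cx': 276.38219153060817, 'cy': 215.7798536097114, 'distortion': array([0.03496469, 0.        , 0.        , 0.        , 0.        ]), 'view': array([[ 8.84831790e-03, -9.99815143e-01, -1.70700436e-02,
         5.67175358e+01],
       [ 9.89574818e-01,  6.30116860e-03,  1.43881811e-01,
        -5.39900970e+02],
       [-1.43747652e-01, -1.81651973e-02,  9.89447643e-01,
        -8.21990481e+02],
       [ 0.00000000e+00,  0.00000000e+00,  0.00000000e+00,
         1.00000000e+00]])}
wrist {'fx
[... 538 characters left out ...]
])}
{'t': 0.15, 'joint_pos': array([-1.03889000e+00,  3.59218850e-01,  1.12917443e-02, -1.88743855e-04,
       -1.22408671e+00, -2.88086812e-01]), 'qvel': array([ 4.20328356e-04, -3.29883041e-03,  4.64115096e-03,  1.90269686e-03,
       -1.18797140e-03, -6.58879710e-05]), 'tau': array([ 1.01564186e-03, -5.83274424e+01,  2.93295318e+01,  7.00122535e+00,
        8.88377836e-03, -1.20311333e-04]), 'tcp_pos': array([ 162.81781119, -654.71411971,  225.86180776]), 'eef_rot': array([-1.21576105e-01,  9.92581922e-01,  5.93664869e-04, -1.61267077e-04]), 'contact_force': array([-0.83351781, -0.30749272,  0.32347737]), 'moment': array([ 0.01917987, -0.0159633 ,  0.01023496]), 'width': 87.3922047240625}
```

View pics/scene0.png

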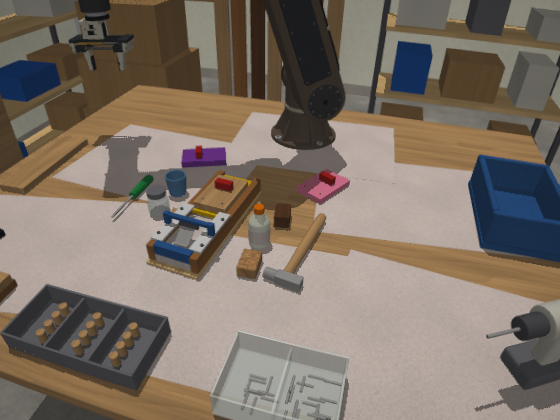

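View pics/top0.png

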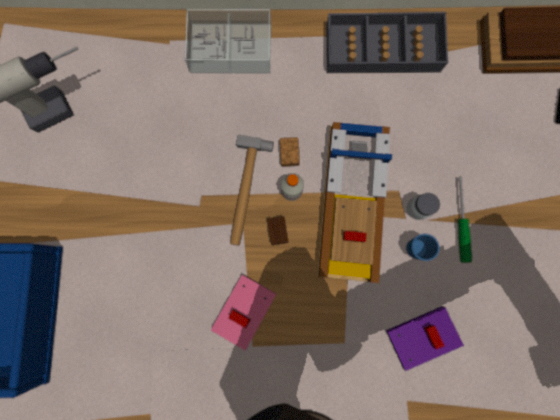

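The top view shows the jig running upward in the image. The board's red batten is at about (355,237), the blue stop at (361,129), the bridge at (361,155), and the yellow bed at (350,270). The pink and purple look-alikes lie elsewhere. Next I'll zoom in and measure.

```bash
cat > h.py <<'E'
import numpy as np, cv2
from plant import bot
def ray(n,uv):
    c=bot.get_calibration(n)
    K=np.array([[c['fx'],0,c['cx']],[0,c['fy'],c['cy']],[0,0,1]])
    p=cv2.undistortPoints(np.array(uv,float).reshape(-1,1,2),K,c['distortion']).reshape(-1,2)
    d=np.c_[p[:,0],-p[:,1],-np.ones(len(p))]
    V=c['view']; R=V[:3,:3]; o=-R.T@V[:3,3]
    return o,d@R
def onz(n,uv,z):
    o,d=ray(n,uv); return o+d*((z-o[2])/d[:,2])[:,None]
E
python3 - <<'E'
import cv2
from h import *
im=cv2.imread('pics/top0.png')
x0,y0=300,110
c=cv2.resize(im[y0:y0+180,x0:x0+130],None,fx=3.3,fy=3.3,interpolation=cv2.INTER_CUBIC); cv2.imwrite('pics/topz.png',c)
sc=cv2.imread('pics/scene0.png')
cv2.imwrite('pics/scz.png',cv2.resize(sc[160:280,130:290],None,fx=5,fy=5,interpolation=cv2.INTER_CUBIC))
hsv=cv2.cvtColor(im,cv2.COLOR_BGR2HSV)
roi=np.zeros(im.shape[:2],np.uint8); roi[115:290,315:400]=1
def blobs(lo,hi,name,z):
    m=cv2.inRange(hsv,lo,hi)*roi
    n,l,st,ce=cv2.connectedComponentsWithStats(m)
    for i in range(1,n):
        if st[i,4]>25:
            r=cv2.minAreaRect(cv2.findContours((l==i).astype(np.uint8),0,2)[0][0])
            b=cv2.boxPoints(r)
            print(name,st[i],ce[i].round(1),"ctr",onz('top',[ce[i]],z).round(1)[0],'box',onz('top',b,z)[:,:2].round(1).tolist())
blobs((0,150,90),(8,255,255),'red',82)
blobs((172,150,90),(180,255,255),'red',82)
blobs((22,180,120),(32,255,255),'yel',42)
blobs((100,120,50),(125,255,255),'blue',58)
E
```

```text
red [345 231  22  11 204] [355.1 236. ] ctr [ 491.  -107.8   82. ] box [[501.4, -86.6], [501.7, -131.1], [480.4, -130.6], [480.1, -86.3]]
yel [335 195  40   6  93] [354.4 197.3] ctr [ 582.6 -115.7   42. ] box [[583.0, -71.5], [589.5, -72.1], [582.4, -160.1], [576.0, -159.4]]
yel [328 260  43  19 566] [349.  268.8] ctr [ 422.  -100.4   42. ] box [[410.8, -53.0], [441.6, -56.8], [432.4, -147.5], [401.8, -143.3]]
blue [341 124  41  12 320] [360.7 129. ] ctr [ 737.6 -129.8   58. ] box [[728.6, -83.4], [751.4, -85.5], [743.3, -176.6], [720.6, -174.2]]
blue [331 150  60  12 317] [360.7 154.5] ctr [ 677.7 -128.5   58. ] box [[673.8, -61.0], [690.7, -62.6], [678.2, -194.8], [661.5, -192.8]]
```

View pics/topz.png

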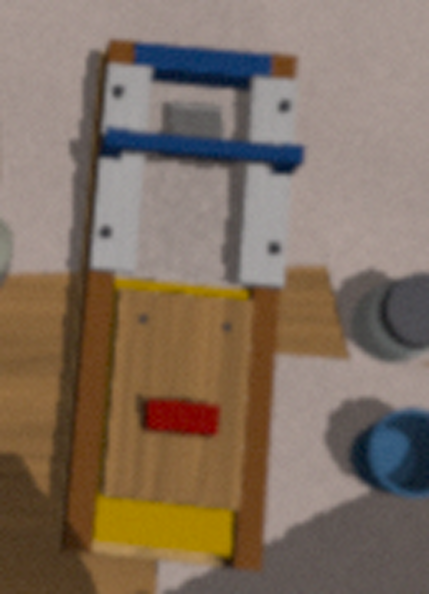

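View pics/scz.png

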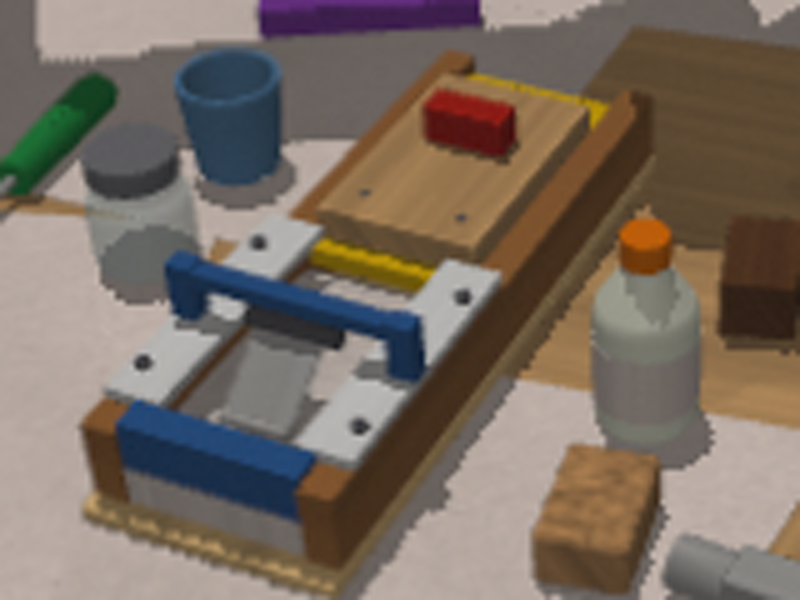

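```bash
cat >> h.py <<'E'
from scipy.spatial.transform import Rotation as Rn
def q(tx): # tool down, tool x axis at angle tx (deg) ; tool y at tx-90
    t=np.radians(tx/2); return np.array([np.cos(t),np.sin(t),0,0])
def wray(uv,st):
    c=bot.get_calibration('wrist')
    K=np.array([[c['fx'],0,c['cx']],[0,c['fy'],c['cy']],[0,0,1]])
    p=cv2.undistortPoints(np.array(uv,float).reshape(-1,1,2),K,c['distortion']).reshape(-1,2)
    d=np.c_[p[:,0],-p[:,1],-np.ones(len(p))]
    T=c['T_tool_cam']; R=Rn.from_quat(st['eef_rot']).as_matrix()
    return R@T[:3,3]+st['tcp_pos'], d@(R@T[:3,:3]).T
def wonz(uv,st,z):
    o,d=wray(uv,st); return o+d*((z-o[2])/d[:,2])[:,None]
E
python3 - <<'E'
from h import *
print('glue cap',onz('top',[[292,180]],110), 'scene',onz('scene',[[259,208]],110),'jar',onz('top',[[427,203]],70))
for a in (84.7,-95.3):
    for p in ([446,-104,200],[446,-104,49],[606,-118,48]):
        j=bot.solve_ik(p,q(a)); print(a,p,None if j is None else j.round(2))
a=84.7 if bot.solve_ik([606,-118,48],q(84.7)) is not None else -95.3
bot.move_gripper(0,20)
import pickle
bot.move_ptp([500,-112,230],q(a))
st=bot.read_state(); im=bot.camera('wrist'); pickle.dump(st,open('st1.pkl','wb'))
cv2.imwrite('pics/w1.png',im[:,:,::-1]); print(a,st['t'],st['tcp_pos'],st['contact_force'],st['width'])
E
```

```text
glue cap [[605.59910179  27.29864744 110.        ]] scene [[613.08742762  29.02154776 110.        ]] jar [[ 565.1397517  -266.45580808   70.        ]]
84.7 [446, -104, 200] [ 0.2   0.02 -0.49  0.   -1.07  2.85]
84.7 [446, -104, 49] [ 0.2   0.21 -0.68  0.   -0.68  2.85]
84.7 [606, -118, 48] [ 0.12  0.43 -0.33  0.   -0.81  2.93]
-95.3 [446, -104, 200] [ 0.2   0.02 -0.49  0.   -1.07 -0.3 ]
-95.3 [446, -104, 49] [ 0.2   0.21 -0.68  0.   -0.68 -0.3 ]
-95.3 [606, -118, 48] [ 0.12  0.43 -0.33  0.   -0.81 -0.22]
84.7 4.25 [ 499.99796533 -112.29308607  229.99704883] [-0.28764135  0.58784026  0.45508832] 0.27082525169864574
```

View pics/w1.png

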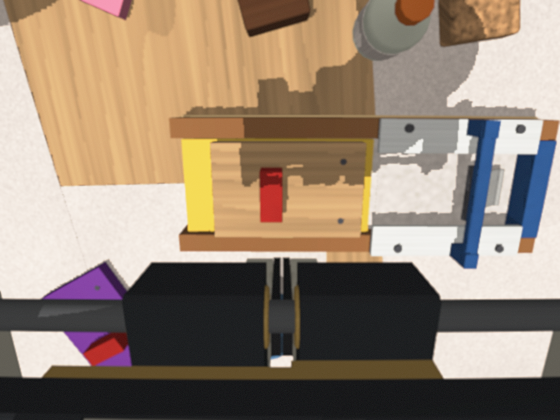

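The wrist view shows the channel running left to right. The batten is around (271,195), the board's tail edge is near u≈214, the front of the bed is near u≈368, and the lips start near u≈375.

Run:
```python
from h import *
import pickle
st=pickle.load(open('st1.pkl','rb'))
im=cv2.imread('pics/w1.png'); hsv=cv2.cvtColor(im,cv2.COLOR_BGR2HSV)
cv2.imwrite('pics/w1z.png',cv2.resize(im[105:275,165:385],None,fx=3.5,fy=3.5,interpolation=cv2.INTER_CUBIC))
m=cv2.inRange(hsv,(0,150,60),(6,255,255))|cv2.inRange(hsv,(173,150,60),(180,255,255)); m[:100]=0;m[260:]=0
n,l,s,c=cv2.connectedComponentsWithStats(m); i=1+np.argmax(s[1:,4]); print(s[i],c[i])
r=cv2.minAreaRect(cv2.findContours((l==i).astype(np.uint8),0,2)[0][0]); print(r)
print(wonz(cv2.boxPoints(r),st,82).round(1), wonz(c[i][None],st,82))
```

```text
[ 260  168   23   54 1203] [270.79052369 194.51288446]
((271.0, 194.5), (53.0, 22.0), 90.0)
[[ 484.5  -81.9   82. ]
 [ 503.   -83.7   82. ]
 [ 498.7 -130.5   82. ]
 [ 479.4 -128.7   82. ]] [[ 491.27468712 -105.69397219   82.        ]]
```

View pics/w1z.png

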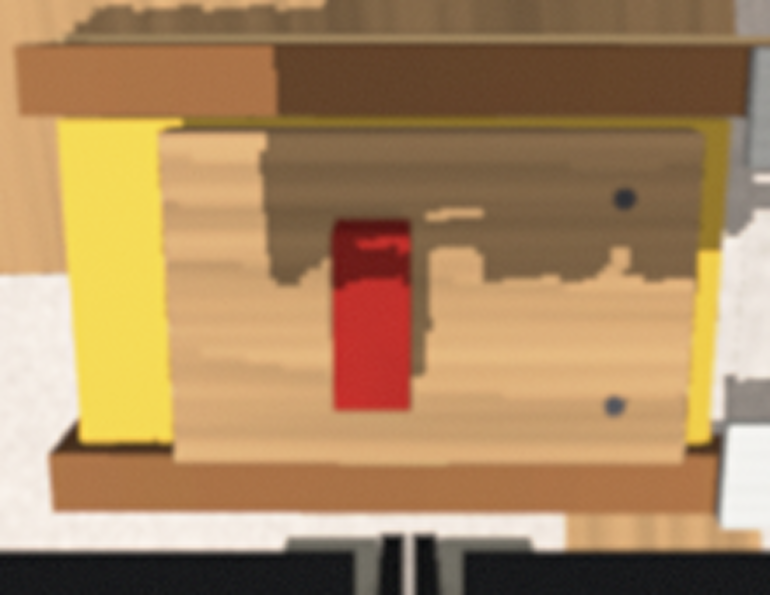

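Run:
```python
from h import *
import pickle
st=pickle.load(open('st1.pkl','rb'))
f=lambda a:np.array(a)/3.5+[165,105]
P=wonz(f([[160,128],[705,135],[685,462],[173,462]]),st,60); print(P.round(1))
print('len',np.linalg.norm(P[1]-P[0]),np.linalg.norm(P[2]-P[3]),'w',np.linalg.norm(P[0]-P[3]),np.linalg.norm(P[1]-P[2]))
c=P.mean(0); d=(P[1]-P[0]+P[2]-P[3]); print('c',c,'yaw',np.degrees(np.arctan2(d[1],d[0])))
F=wonz(f([[20,113],[745,115],[53,511],[718,511]]),st,49); print(F.round(1))
for a,b in((0,1),(2,3)):
  d=F[b]-F[a]; print('fence yaw',np.degrees(np.arctan2(d[1],d[0])))
B=wonz(f([[58,118],[80,442],[730,122],[712,442]]),st,42); print('bed',B.round(1), np.linalg.norm(B[0]-B[2]),np.linalg.norm(B[1]-B[3]))
L=wonz([[377,121],[372,226],[368,256]],st,59); print('lip',L)
```

```text
[[ 441.8  -57.7   60. ]
 [ 579.7  -72.3   60. ]
 [ 571.9 -160.5   60. ]
 [ 432.  -147.4   60. ]]
len 138.75249511984654 140.4652556365453 w 90.22481117984968 88.48717951324508
c [ 506.35189781 -109.47234182   60.        ] yaw -5.680833024638193
[[ 403.5  -51.1   49. ]
 [ 592.8  -69.3   49. ]
 [ 392.9 -162.8   49. ]
 [ 583.1 -180.5   49. ]]
fence yaw -5.494710768426425
fence yaw -5.316595769250244
bed [[ 411.3  -53.8   42. ]
 [ 402.  -145.1   42. ]
 [ 590.5  -71.6   42. ]
 [ 583.4 -162.    42. ]] 180.11793764515954 182.1315440065762
lip [[ 589.83081357  -53.61724561   59.        ]
 [ 583.17089483 -150.6693043    59.        ]
 [ 578.61280736 -181.30796361   59.        ]]
```

Run:
```python
from h import *
Q=q(84.55)
bot.move_ptp([458.6,-104.9,100],Q)
bot.line_to([458.6,-104.9,66],100)
bot.pause(.2); s0=bot.read_state(); print(s0['t'],s0['tcp_pos'].round(1),s0['contact_force'].round(1))
z=64
while z>44:
    bot.line_to([458.6,-104.9,z],30); s=bot.read_state(); print(z,s['t'].__round__(2),s['tcp_pos'].round(1),s['contact_force'].round(1))
    if s['contact_force'][2]>22: break
    z-=1.5 if z>50 else .7
cv2.imwrite('pics/s2.png',bot.camera('scene')[150:290,130:300,::-1].repeat(4,0).repeat(4,1))
```

```text
5.6 [ 459.3 -104.8   66.8] [-0.6 -0.4  0.2]
64 5.85 [ 458.6 -104.9   64. ] [ 0.7 -0.  -0.4]
62.5 6.1 [ 458.5 -104.9   62.4] [ 0.1 -0.5 -0.2]
61.0 6.35 [ 458.5 -104.9   60.9] [ 0.4 -0.3 -0.4]
59.5 6.6 [ 458.8 -104.9   59.6] [0.1 0.2 2.3]
58.0 6.85 [ 458.8 -104.9   58.1] [-0.1  0.6  3.2]
56.5 7.1 [ 458.8 -104.9   56.6] [-0.1 -0.5  3.7]
55.0 7.35 [ 458.8 -104.9   55.1] [0.1 0.6 4.5]
53.5 7.6 [ 458.8 -104.9   53.7] [ 0.  -0.9  4.7]
52.0 7.85 [ 458.8 -104.9   52.2] [-0.6 -0.5  6.4]
50.5 8.1 [ 458.8 -104.9   50.7] [-0.   0.3  6.9]
49.0 8.35 [ 458.8 -104.9   49.3] [-0.9  0.7  7.3]
48.3 8.6 [ 458.8 -104.9   49.1] [-2.8  1.5 14.7]
47.599999999999994 8.85 [ 458.8 -104.9   49. ] [-6.   2.1 23. ]
```

View pics/s2.png

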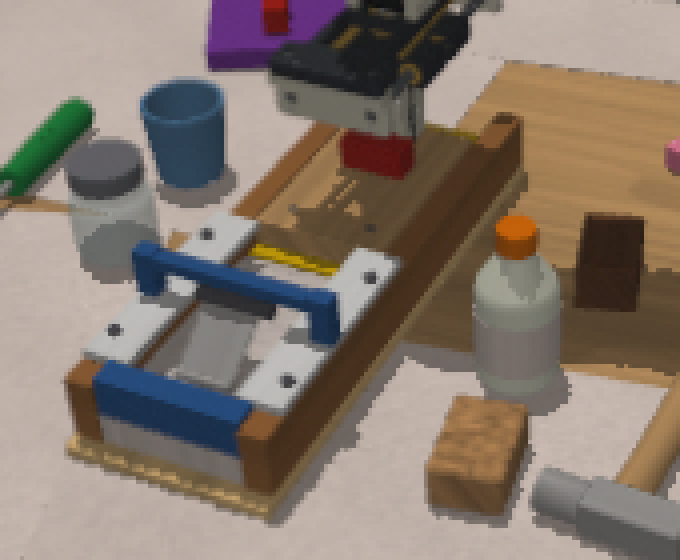

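The bed is fully down: the tip is at 49.0 mm, as expected, at about 20 N. The picture shows the finger behind the batten and the board's nose low. Now I slide it with force feedback on the press.

```bash
cat > slide.py <<'E'
from h import *
import sys
def slide(smax,step=5,z=47.9,s=0,F0=18,stop=45,v=40):
    a=np.radians(-5.45); u=np.array([np.cos(a),np.sin(a)]); p0=np.array([458.6,-104.9])
    while s<smax:
        s=min(s+step,smax)
        bot.line_to([*(p0+u*s),z],v)
        st=bot.read_state(); f=st['contact_force']; al=-f[:2]@u
        t=(st['tcp_pos'][:2]-p0)
        print(round(s,1),'z%.1f t%.2f at%.1f lat%.1f tz%.1f push%.1f lat%.1f down%.1f'%(z,st['t'],t@u,t[1]*u[0]-t[0]*u[1],st['tcp_pos'][2],al,f[1]*u[0]-f[0]*u[1],f[2]))
        if al>stop or abs(f[2])>50: print('STOP'); break
        z+=np.clip((f[2]-F0)/20,-.6,.6)
    return s,z
E
python3 - <<'E'
from slide import *
print(slide(70))
cv2.imwrite('pics/s3.png',bot.camera('scene')[150:290,130:300,::-1].repeat(4,0).repeat(4,1))
E
```

```text
5 z47.9 t9.18 at1.1 lat-0.5 tz48.8 push18.0 lat6.7 down35.7
10 z48.5 t9.45 at5.8 lat-1.0 tz48.9 push16.3 lat1.9 down29.1
15 z49.1 t9.72 at11.8 lat-0.9 tz49.1 push12.0 lat0.6 down19.0
20 z49.1 t10.00 at15.1 lat-1.1 tz49.0 push16.5 lat2.1 down24.1
25 z49.4 t10.28 at21.6 lat-0.8 tz49.2 push8.3 lat0.2 down12.9
30 z49.2 t10.55 at25.3 lat-1.1 tz49.1 push15.2 lat0.7 down23.4
35 z49.4 t10.82 at32.1 lat-0.7 tz49.2 push7.8 lat-0.9 down12.7
40 z49.2 t11.10 at36.2 lat-1.1 tz49.1 push11.7 lat-1.3 down18.7
45 z49.2 t11.38 at40.8 lat-1.1 tz49.1 push13.6 lat-0.0 down19.1
50 z49.3 t11.65 at46.7 lat-0.9 tz49.2 push10.4 lat0.6 down15.8
55 z49.1 t11.93 at51.4 lat-1.0 tz49.2 push10.1 lat-0.8 down18.6
60 z49.2 t12.20 at56.6 lat-0.9 tz49.2 push10.9 lat-0.3 down17.0
65 z49.1 t12.47 at61.7 lat-0.9 tz49.2 push10.3 lat-1.8 down16.4
70 z49.0 t12.75 at66.3 lat-1.0 tz49.2 push12.8 lat-0.2 down19.7
(70, np.float64(49.12865798011189))
```

View pics/s3.png

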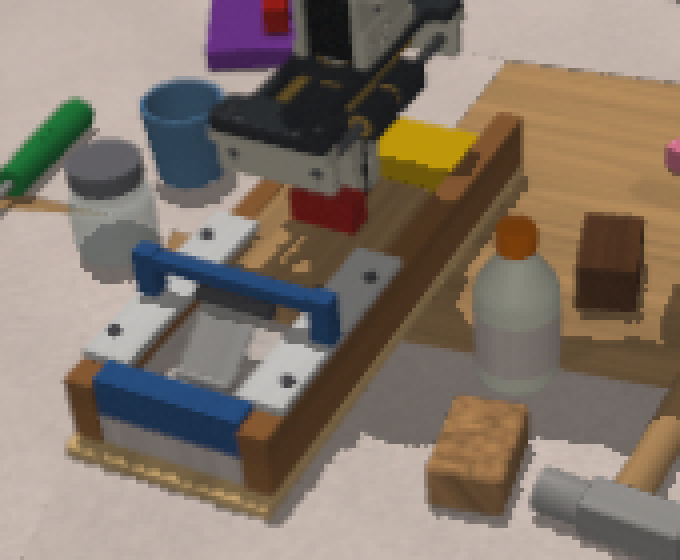

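The nose is under the lips and approaching the bridge, and the board moves with the finger. I'll continue.

Run:
```python
from slide import *
print(slide(150,z=49.1,s=70,stop=40))
cv2.imwrite('pics/s4.png',bot.camera('scene')[150:290,130:300,::-1].repeat(4,0).repeat(4,1))
```

```text
75 z49.1 t13.07 at71.9 lat-0.9 tz49.2 push10.3 lat-0.6 down16.4
80 z49.0 t13.35 at76.9 lat-0.9 tz49.2 push10.2 lat-1.0 down17.5
85 z49.0 t13.62 at81.9 lat-0.9 tz49.2 push10.4 lat-0.3 down17.6
90 z49.0 t13.90 at87.0 lat-0.9 tz49.2 push9.5 lat-1.6 down16.4
95 z48.9 t14.18 at91.8 lat-0.9 tz49.2 push10.9 lat-1.1 down18.0
100 z48.9 t14.45 at97.0 lat-0.9 tz49.2 push10.2 lat-1.2 down16.1
105 z48.8 t14.72 at101.8 lat-1.0 tz49.2 push10.9 lat-0.6 down18.2
110 z48.8 t15.00 at107.0 lat-0.9 tz49.2 push11.2 lat0.3 down18.2
115 z48.8 t15.28 at112.0 lat-0.9 tz49.3 push11.1 lat-0.8 down19.2
120 z48.9 t15.55 at117.5 lat-0.8 tz49.3 push9.1 lat0.5 down14.3
125 z48.7 t15.82 at122.1 lat-0.9 tz49.2 push10.1 lat-0.6 down17.8
130 z48.7 t16.10 at125.2 lat-1.0 tz49.2 push16.8 lat0.8 down23.2
135 z49.0 t16.38 at130.0 lat-1.0 tz49.1 push16.4 lat0.0 down21.4
140 z49.1 t16.65 at131.9 lat-1.2 tz49.1 push25.8 lat2.3 down29.1
145 z49.7 t16.93 at138.7 lat-1.1 tz49.1 push18.3 lat0.3 down17.9
150 z49.7 t17.20 at142.6 lat-1.1 tz49.1 push22.1 lat1.4 down21.8
(150, np.float64(49.86635287690867))
```

View pics/s4.png

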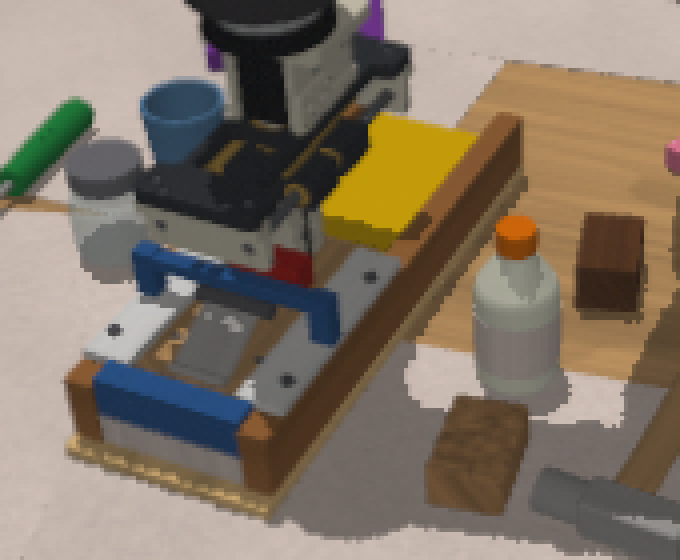

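The nose has lifted the leaf and is close to the stop. I'll push on gently.

Run:
```python
from slide import *
print(slide(172,z=49.8,s=150,step=2.5,F0=15,stop=36,v=30))
cv2.imwrite('pics/s5.png',bot.camera('scene')[150:290,130:300,::-1].repeat(4,0).repeat(4,1))
```

```text
152.5 z49.8 t17.50 at145.4 lat-1.1 tz49.1 push19.7 lat1.5 down20.7
155.0 z50.1 t17.75 at149.3 lat-1.0 tz49.2 push14.4 lat1.3 down13.5
157.5 z50.0 t18.00 at152.1 lat-1.0 tz49.2 push13.8 lat-1.2 down14.0
160.0 z50.0 t18.25 at154.6 lat-1.1 tz49.1 push14.7 lat-0.2 down14.1
162.5 z49.9 t18.50 at158.3 lat-0.6 tz48.4 push9.9 lat0.1 down6.9
165.0 z49.5 t18.75 at160.1 lat-0.8 tz48.4 push12.1 lat-0.4 down9.4
167.5 z49.2 t19.00 at162.3 lat-0.9 tz48.4 push14.2 lat0.7 down13.0
170.0 z49.1 t19.25 at163.1 lat-1.0 tz48.3 push20.6 lat1.9 down19.0
172 z49.3 t19.50 at163.1 lat-1.0 tz48.3 push26.7 lat4.0 down22.8
(172, np.float64(49.7142993563535))
```

View pics/s5.png

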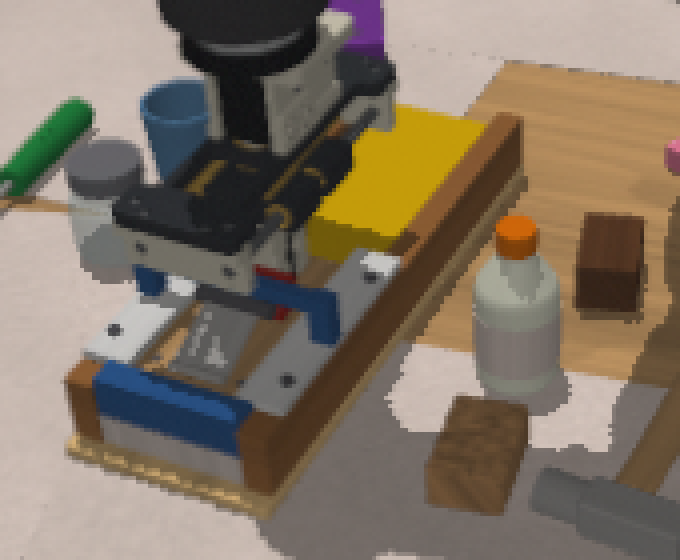

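The bed has snapped up. The tip stalled at 163.1 mm with the push force rising, which fits contact with the stop. I'll give one firmer push to confirm, then lift away and look.

Run:
```python
from slide import *
s,z=slide(178,z=49.3,s=172,step=2,F0=15,stop=36,v=30)
a=np.radians(-5.45); u=np.array([np.cos(a),np.sin(a)]); p0=np.array([458.6,-104.9])
p=p0+u*163
bot.line_to([*p,51],60)
bot.line_to([*p,130],80)
bot.line_to([*(p-u*60),260],200)
import pickle
st=bot.read_state(); im=bot.camera('wrist'); pickle.dump(st,open('st2.pkl','wb'))
print(st['t'],st['contact_force'])
cv2.imwrite('pics/w6.png',im[:,:,::-1])
bot.move_ptp([350,-400,300],q(-20)) if bot.solve_ik([350,-400,300],q(-20)) is not None else print('no')
t=bot.camera('top')[:,:,::-1]; sc=bot.camera('scene')[:,:,::-1]; cv2.imwrite('pics/t6.png',t);cv2.imwrite('pics/s6.png',sc)
cv2.imwrite('pics/t6z.png',cv2.resize(t[110:290,300:430],None,fx=3.3,fy=3.3)); cv2.imwrite('pics/s6z.png',cv2.resize(sc[160:280,130:290],None,fx=5,fy=5))
print(bot.read_state()['t'])
```

```text
174 z49.3 t19.80 at163.2 lat-1.0 tz48.3 push32.6 lat4.6 down28.9
176 z49.9 t20.05 at163.2 lat-1.1 tz48.4 push37.3 lat5.7 down29.2
STOP
22.4167 [ 0.57579908  0.31272566 -0.38821764]
23.9083
```

```bash
sleep 1
```

```text
(no output)
```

View pics/w6.png

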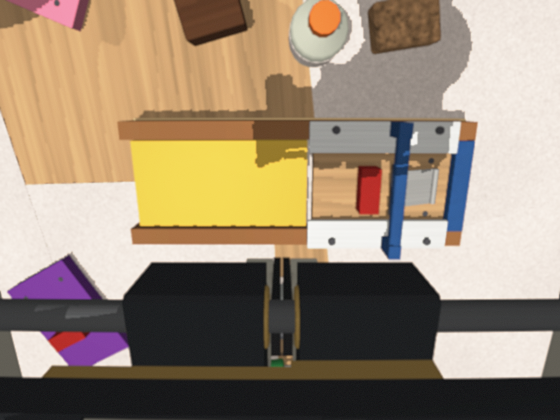

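View pics/s6z.png

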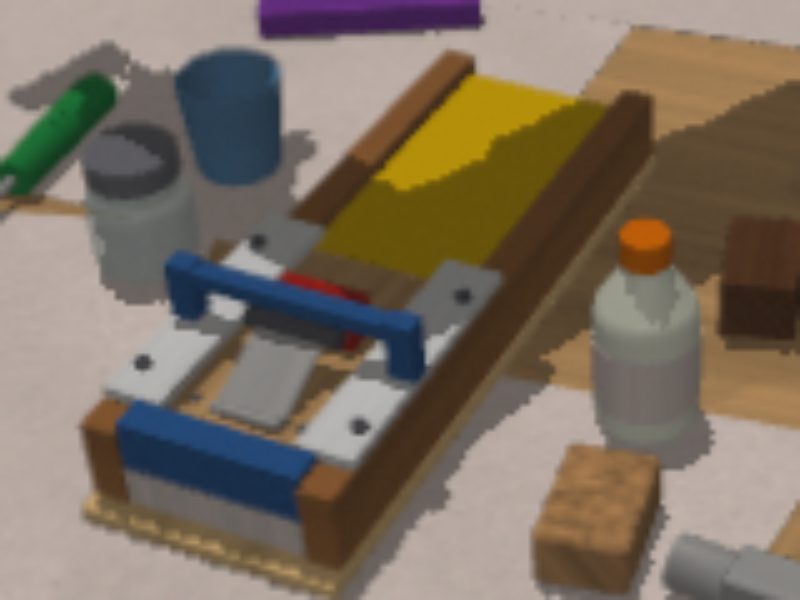

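View pics/t6z.png

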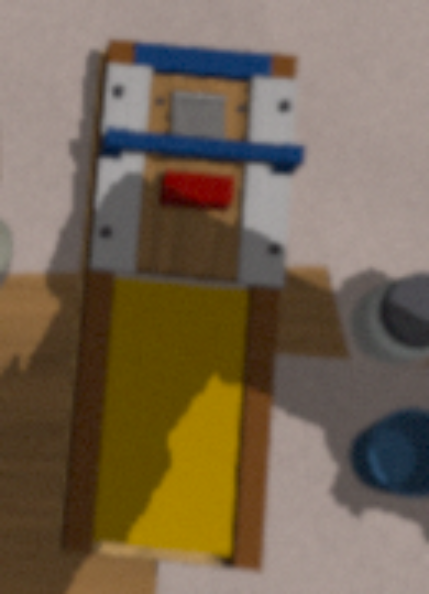

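All the views show the bed up along its whole length, with the board under the lips and leaf and its nose at the stop. I'll check that with numbers.

Run:
```python
from h import *
import pickle
st=pickle.load(open('st2.pkl','rb'))
im=cv2.imread('pics/w6.png'); hsv=cv2.cvtColor(im,cv2.COLOR_BGR2HSV)
m=cv2.inRange(hsv,(0,150,60),(6,255,255))|cv2.inRange(hsv,(173,150,60),(180,255,255)); m[:140]=0;m[240:]=0
n,l,s,c=cv2.connectedComponentsWithStats(m); i=1+np.argmax(s[1:,4]); print(s[i])
cn=cv2.findContours((l==i).astype(np.uint8),0,2)[0][0]; b=cv2.boxPoints(cv2.minAreaRect(cn)); print(b)
a=np.radians(-5.45); u=np.array([np.cos(a),np.sin(a)]); O=np.array([587.2,-117])
print('batten jig', [((w[:2]-O)@u).round(1) for w in wonz(b,st,70+0)])
for lo,hi,z,nm in (((22,150,80),(32,255,255),42,'yel'),((100,120,50),(125,255,255),58,'blue')):
    mm=cv2.inRange(hsv,lo,hi); mm[:110]=0; mm[262:]=0
    n,l,s,c=cv2.connectedComponentsWithStats(mm)
    for i in range(1,n):
        if s[i,4]>300:
            b=cv2.boxPoints(cv2.minAreaRect(cv2.findContours((l==i).astype(np.uint8),0,2)[0][0]))
            print(nm,s[i],[((w[:2]-O)@u).round(1) for w in wonz(b,st,z)])
cv2.imwrite('pics/w6z.png',cv2.resize(im[110:270,290:485],None,fx=4,fy=3.7))
# look-alikes / bystanders: difference outside the jig
d=cv2.absdiff(cv2.imread('pics/top0.png'),cv2.imread('pics/t6.png'));print(d.shape)
```

```text
[ 357  166   25   49 1067]
[[355.01178 212.84706]
 [358.7118  164.74706]
 [381.57648 166.50587]
 [377.87646 214.60588]]
batten jig [np.float64(45.8), np.float64(46.5), np.float64(68.6), np.float64(68.7)]
yel [  131   140   176    86 14397] [np.float64(-181.0), np.float64(-2.6), np.float64(-0.8), np.float64(-191.6)]
blue [ 382  122   31  136 1867] [np.float64(76.2), np.float64(78.6), np.float64(98.4), np.float64(98.2)]
blue [ 444  141   30   89 1558] [np.float64(139.9), np.float64(141.5), np.float64(160.8), np.float64(160.6)]
(420, 560, 3)
```

View pics/w6z.png

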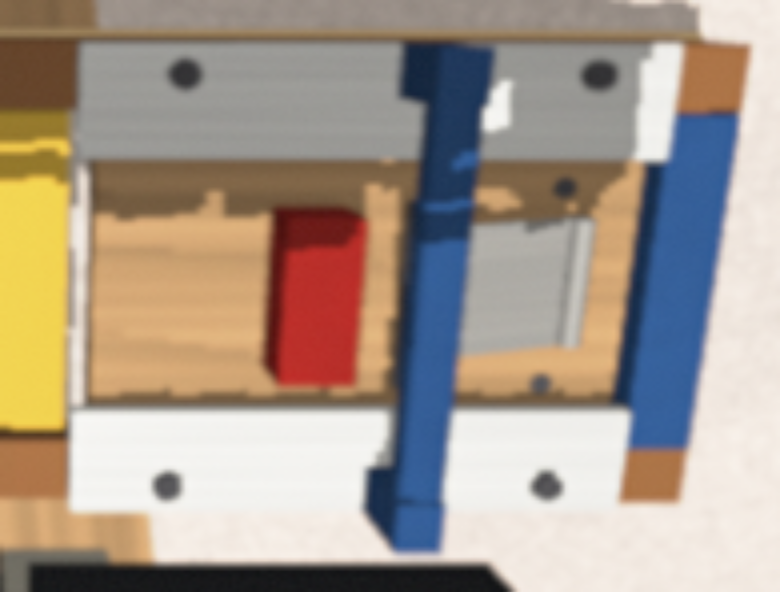

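View pics/t6.png

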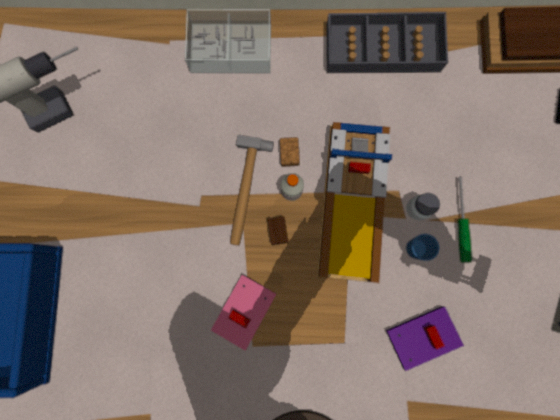

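Run:
```python
from h import *
bot.pause(.3); s=bot.read_state(); print(s['t'],s['contact_force'],s['tcp_pos'])
bot.close_job()
```

```text
24.2083 [0.29299819 0.31720696 0.17903139] [ 350.30801557 -399.74872637  299.95215734]
the job is handed in; nothing more can be done
```

The pine board is loaded in the jig, and I handed the job in at 24.2 s with the hand well clear and the tool touching nothing.

**What I did:** I pressed with the closed fingertips behind the red batten. The bed went fully down, with the tip at 49.0 mm and about 23 N on it. I then slid the board under the lips and the leaf spring, mostly keeping 13–29 N of downward force, with a brief 36 N at the start and 7–9 N just after the bed let go. It ran until the board hit the blue stop.

**Checks that agreed:**
- **Stop contact:** the tip stalled at 163.2 mm of travel while the push rose to 37 N.
- **Bed up:** the tip dropped to 48.4 mm (fixed floor height), and the final pictures show the yellow bed up behind the board.
- **Board home:** the nose is at the stop, the leaf is resting on the board, and a strip of white floor, very roughly 5 mm by eye, shows behind the tail.
- **Other objects:** by eye, the bystanders and the pink and purple look-alikes are in the same places in the top view before and after.

**Checks that disagreed slightly:**
- **Travel:** I had predicted 156 mm from the pictures, but the tip went 163 mm. The tip probably slid a few millimetres forward on the board towards the batten, and the rest would be camera error.
- **Batten position:** it measured about jig x = 46 to 69 mm, against 50 to 70 mm expected. The mask includes part of the batten's rear face, so this is rough.

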